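Slide open the blue-lidded button case

TASK

I need a button from the wooden case with the blue lid: slide its blue lid fully open, all the way to its stop, so the compartment is uncovered. The lid is flush and has no handle, so press down on it and drag it along its channel. Leave the case with the yellow lid shut.

Things in the scene. Friction and masses are not known exactly. Their poses are not given: they have to be found in the camera images.
- blue_lid (a joint): how far the blue lid is open, in m: 0 = shut, 0.088 = at its stop, fully open. It starts within 6 mm of shut, slides with about 1.2 N of friction, has no spring or catch and stays where it is left. It opens towards the bare 5 mm deep wooden channel in the other half of the case, roughly to the robot's left.
- blue_lid_top (a point): centre of the blue lid's top, 36 mm above the worktop; moves with the lid. z is up, y points along the case the way the lid opens. The lid is a flat blue plate, 55 (x) by 90 (y) by 4 mm, with a dark ribbed patch in its middle, flush between the rails of a wooden case 90 wide, 192 long and 36 mm high, which is fixed and lies across the robot's view, turned up to 40 degrees either way.
- yellow_lid (a joint): how far the yellow lid of the other wooden case is open, in m: 0 = shut, 0.088 = fully open. It starts within 6 mm of shut. Otherwise as the blue one.
- yellow_lid_top (a point): centre of the yellow lid's top, 36 mm above the worktop; the yellow lid and its fixed case have the same sizes, axes and movement as the blue ones. The two cases stand side by side, either one on the left.

How it is judged (in metres and radians):
At the end, for the whole second after the job is handed in: The blue lid is open to within 15 mm of its stop and at rest, and the yellow lid is open by no more than 16 mm (value of joint blue_lid above 0.073 m and velocity of joint blue_lid between -0.01 and 0.01 m/s and value of joint yellow_lid below 0.016 m); the robot touches nothing.
It fails at once if the yellow lid is slid open by more than 20 mm (value of joint yellow_lid above 0.02 m).
It also fails if it takes over 29 s, if anything falls off the work surface, if the arm or the gripper's body presses on something with over 40 N, if the wrist force passes 120 N, or if a joint passes its speed limit or range.

ROBOT

A 6-joint arm with a two-finger parallel gripper is mounted at the origin on a cart in front of the work surface, level with it; the furniture and walls round the work are solid. World frame = base frame: x ahead of the robot, y to its left, z up, the work surface at z = 0. Lengths are in mm, angles in rad, forces in N, time in s.
With the tool pointing down it reaches from about 400 to 825 mm from the base axis. Payload 7 kg.
Tool frame: the origin (TCP) lies at the very end of the fingers, on their centre line; the grasp point (between the pads) lies 19 mm behind it; z points along the fingers, y is the line along which they close (so a half turn about z gives the same grasp; the last joint's range is limited). The gripper opens to 88 mm and grips with 3 to 60 N. Pads are 19 mm wide; open, the fingers measure 130 mm over their backs; the gripper's body (78 mm by 193 mm) begins 47 mm behind the grasp point.
Start: joints at [1.463, 0.359, 0.012, 0, -1.224, -0.288], TCP at [260.25, 622.788, 226.561] pointing down, gripper open.
Joint ranges: [-3.07, 3.07], [-1.43, 2.12], [-1.02, 1.25], [-3.03, 1.67], [-3.05, -0], [-3.03, 3.03]. Speed limits (rad/s): [2.39, 2.39, 3.01, 3.14, 3.14, 3.14].

INTERFACE

Orientations are given as a unit quaternion [x, y, z, w].
In Python, from plant import bot gives the robot as it stands. Calls block until the motion is done:
- bot.move_ptp(position, orientation): joint-space move of the TCP to a pose.
- bot.line_to(position, velocity=150, ori=None): straight line of the TCP; ori=None keeps the orientation; velocity is the mean speed in mm/s.
- bot.move_joints(angles): joint-space move.
- bot.move_gripper(opening, force=None): finger opening in mm; force is the grip in N (None keeps the last); returns when the fingers have stopped.
- bot.pause(seconds).
- bot.solve_ik(position, orientation): joint angles nearest the present ones, or None.
- bot.read_state(): the state.
- bot.camera(name): name is "scene" or "side" or "wrist"; returns the picture (480x640x3 uint8, red, green, blue); there is no depth.
- bot.get_calibration(name): a dict with "fx", "fy", "cx", "cy" (pixels), "view" (4x4, takes a point from world to camera coordinates); the wrist camera has in their place "T_tool_cam" (4x4, takes a point from camera to tool coordinates, whose origin is the TCP and whose axes are the flange's). Camera axes: x right, y up, looking along -z (the intrinsics and any distortion apply to the point x, -y, -z); pixel columns grow to the right and rows downward; lengths in mm; the calibration is good to about 2 mm. The wrist camera is an equidistant fisheye: a pixel r from the principal point sees the ray r / f radians off the axis. A picture is of the moment at which its call begins: read the wrist's pose just before it. get_calibration takes no time and is no camera call.
A pose or a line that the arm cannot do raises bot.Unreachable and nothing moves.
- bot.close_job(): hands the job in; it is judged then, once.
The state is a dict: "t": time; "joint_pos": joint angles; "qvel": joint speeds; "tau": joint torques, N m; "tcp_pos": TCP position; "eef_rot": TCP orientation; "contact_force": force on the tool from outside, world axes, zero at the start; "moment": the same for the moment, N m; "width": finger opening in mm; "finger_force": force on a finger pad.
Only numpy, scipy, OpenCV 4.12 (cv2) and the standard library are available. Lean on these libraries where they do the work, as an engineer would, in place of code of your own. Each camera call takes 0.05 s, during which the arm holds its last target. There are 200 camera calls.

## Working session

There is one attempt and no reset: what is moved stays moved. The work goes in short steps, each a Python script; the robot and the scene stay as the last script left them, time stands still between calls to the robot, and variables do not carry over. Pictures are saved under pics/ and viewed, at most 10 in all, crops included, and the job is handed in when it is done.

```bash
mkdir -p pics; python3 - <<'E'
from plant import bot
import cv2
for n in("scene","side"):
    cv2.imwrite(f"pics/{n}1.png",bot.camera(n)[:,:,::-1]); c=bot.get_calibration(n); print(n,c)
s=bot.read_state();print(s)
print(bot.get_calibration("wrist"))
E
```

```text
scene {'fx': 585.437624934532, 'fy': 585.437624934532, 'cx': 329.2497992065095, 'cy': 241.420068062621, 'view': array([[ 5.97855491e-01, -8.01440919e-01, -1.61636969e-02,
        -3.03991226e+02],
       [ 5.57048352e-01,  4.00875739e-01,  7.27320957e-01,
        -2.90482654e+02],
       [-5.76425142e-01, -4.43836789e-01,  6.86107105e-01,
        -9.48735316e+02],
       [ 0.00000000e+00,  0.00000000e+00,  0.00000000e+00,
         1.00000000e+00]])}
side {'fx': 589.3349093460065, 'fy': 589.3349093460065, 'cx': 337.71913024192907, 'cy': 237.23726041781995, 'view': array([[ 8.66240603e-01, -4.99306998e-01, -1.78812543e-02,
        -4.02858312e+02],
       [ 2.88072644e-01,  4.69891633e-01,  8.34395593e-01,
        -1.76360266e+02],
       [-4.08217307e-01, -7.27938441e-01,  5.50875899e-01,
        -8.80935926e+02],
       [ 0.00000000e+00,  0.00000000e+00,  0.00000000e+00,
         1.00000000e+00]])}
{'t': 0.1, 'joint_pos': array([ 1.46311751e+00,  3.59264498e-01,  1.11584783e-02, -2.82775149e-04,
       -1.22412234e+00, -2.88063576e-01]), 'qvel': array([-0.00057683, -0.00195916,  0.00
[... 261 characters left out ...]
 9.80477561e-01, -1.96629656e-01, -6.79097838e-05,  7.25078780e-04]), 'contact_force': array([-0.10713502, -0.96758789, -0.16524909]), 'moment': array([ 0.02165842,  0.01228841, -0.04342735]), 'finger_force': 0.0, 'width': 87.73856279258018}
{'fx': 371.64829954431775, 'fy': 371.64829954431775, 'cx': 319.422211400915, 'cy': 240.22138400393132, 'T_tool_cam': array([[ 9.90847993e-04,  9.58955328e-01,  2.83555458e-01,
         7.66636921e+01],
       [ 9.99999441e-01, -8.45512789e-04, -6.34932042e-04,
        -6.21548781e-01],
       [-3.69121698e-04,  2.83555929e-01, -9.58955629e-01,
        -1.59197448e+02],
       [ 0.00000000e+00,  0.00000000e+00,  0.00000000e+00,
         1.00000000e+00]])}
```

View pics/scene1.png

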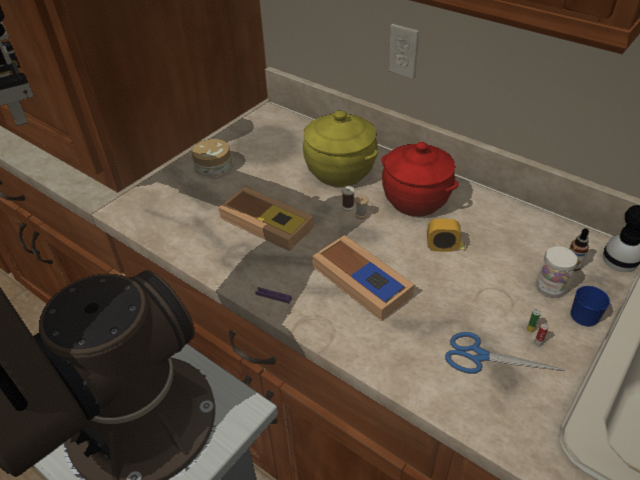

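The scene camera shows the blue case around (362,276), with its lid patch near (377,281), and the yellow case around (266,217). I'll enlarge the area to read the corners.

```bash
python3 - <<'E'
import cv2
a=cv2.imread("pics/scene1.png")[225:325,300:430]
cv2.imwrite("pics/c1.png",cv2.resize(a,None,fx=6,fy=6,interpolation=cv2.INTER_CUBIC))
E
```

```text
(no output)
```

View pics/c1.png

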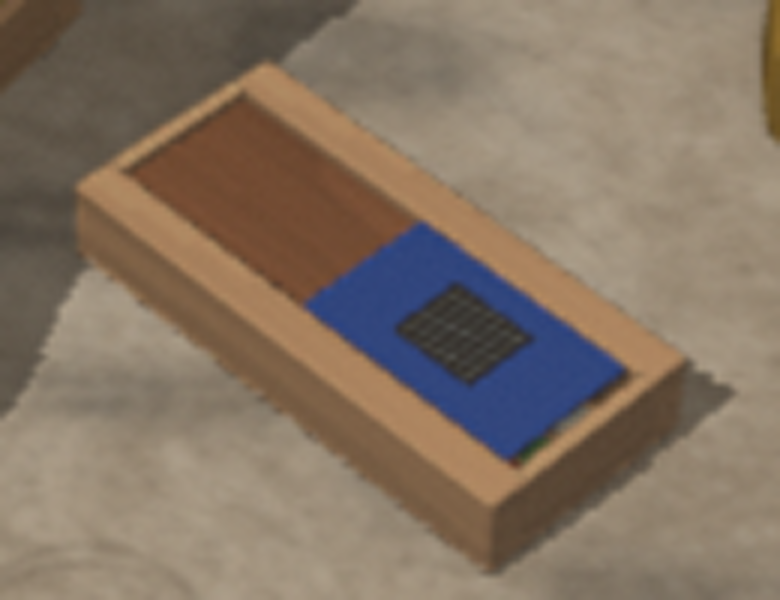

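View pics/side1.png

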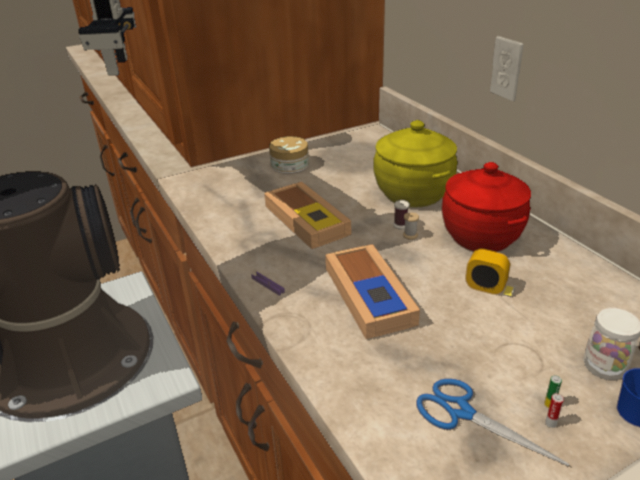

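The crop shows the case top corners at (268,65), (78,188), (492,505) and (688,360). The lid corners are at (422,222), (307,302), (512,462) and (628,375), with the patch centre at (464,333). The side view agrees.

```bash
cat > h.py <<'E'
import numpy as np
from plant import bot
def pt(n,u,v,z):
    c=bot.get_calibration(n);V=np.array(c["view"]);R=V[:3,:3]
    o=-R.T@V[:3,3];d=R.T@np.array([(u-c["cx"])/c["fx"],-(v-c["cy"])/c["fy"],-1])
    return o+d*(z-o[2])/d[2]
E
python3 - <<'E'
from h import *
f=lambda u,v:pt("scene",300+(u+.5)/6-.5,225+(v+.5)/6-.5,36)
C=np.array([f(*p) for p in[(268,65),(78,188),(492,505),(688,360)]])
L=np.array([f(*p) for p in[(422,222),(307,302),(512,462),(628,375)]])
for P in(C,L):
    print(P.round(1),P.mean(0).round(1),[np.linalg.norm(P[i]-P[i-1]).round(1) for i in range(4)])
    for a,b in((3,0),(2,1)): d=P[b]-P[a];print("yaw",np.arctan2(d[1],d[0]))
print("patch",f(464,333),"side patch",pt("side",379,295,36), "yellow",pt("scene",283,218,36))
E
```

```text
[[ 519.3  -31.3   36. ]
 [ 433.5  -15.2   36. ]
 [ 399.2 -201.    36. ]
 [ 485.3 -218.5   36. ]] [ 459.3 -116.5   36. ] [np.float64(190.3), np.float64(87.3), np.float64(188.9), np.float64(87.8)]
yaw 1.391033725955038
yaw 1.3884078457434075
[[ 487.1 -116.6   36. ]
 [ 435.5 -106.8   36. ]
 [ 417.2 -196.6   36. ]
 [ 468.8 -206.6   36. ]] [ 452.1 -156.7   36. ] [np.float64(91.8), np.float64(52.5), np.float64(91.6), np.float64(52.5)]
yaw 1.3697740625447379
yaw 1.3697600998646307
patch [ 453.65992151 -155.06308237   36.        ] side patch [ 449.76848968 -158.22825456   36.        ] yellow [487.39739806 107.01546713  36.        ]
```

```bash
python3 - <<'E'
from h import *
from scipy.spatial.transform import Rotation as R
print("cabinet",pt("scene",118,190,0),pt("scene",268,97,0),"pot",pt("scene",345,184,0),pt("scene",341,116,150),"yel near end",pt("scene",291,245,36),pt("scene",312,220,36))
q0=bot.read_state()["joint_pos"]
for s in(1,-1):
    y=s*np.array([np.cos(1.386),np.sin(1.386),0]);z=np.array([0,0,-1.]);q=R.from_matrix(np.c_[np.cross(y,z),y,z]).as_quat()
    print(s,q.round(4),bot.solve_ik([452,-156,120],list(q)),bot.solve_ik([469,-66,30],list(q)))
q=bot.read_state()["eef_rot"]
print(bot.solve_ik([180,430,230],list(q)))
E
```

```text
cabinet [366.39218731 520.2191944    0.        ] [902.33483306 515.42714165   0.        ] pot [ 6.98482849e+02  9.49672200e+01 -1.13686838e-13] [740.10754594 136.38909342 150.        ] yel near end [432.70319616  39.85940606  36.        ] [518.48985194  52.56657462  36.        ]
1 [0.0923 0.9957 0.     0.    ] [ 0.08040519  0.13646539 -0.5582068   0.         -0.87612414 -1.83599784] [ 2.77133689e-01  2.62423129e-01 -6.68052349e-01 -4.44089210e-16
 -6.40320849e-01 -2.03272634e+00]
-1 [ 0.9957 -0.0923  0.     -0.    ] [ 0.08040519  0.13646539 -0.5582068   0.         -0.87612414  1.30559481] [ 2.77133689e-01  2.62423129e-01 -6.68052349e-01  4.44089210e-16
 -6.40320849e-01  1.10886631e+00]
[ 1.59799533e+00  6.07484581e-03 -4.21552365e-01 -5.00918709e-04
 -1.14455241e+00 -4.22830241e-01]
```

The cabinet face is at about y=520 for x above 366, so I'll retract toward the base first, sweep across, then check with the wrist camera.

```bash
python3 - <<'E'
from h import *
import cv2
s=bot.read_state()
bot.line_to([180,430,230],300)
bot.move_gripper(0,20)
q=[0.9957,-0.0923,0,0]
bot.move_ptp([452,-156,150],q)
s=bot.read_state();print(s["t"],s["tcp_pos"],s["eef_rot"],s["contact_force"],s["width"])
cv2.imwrite("pics/w1.png",bot.camera("wrist")[:,:,::-1])
E
```

```text
4.6917 [ 452.35050583 -155.47460938  150.14997746] [ 9.95765658e-01 -9.19277490e-02  2.02852220e-04 -3.56179899e-05] [-0.52518446 -0.13288078  0.73241765] 0.509687960214064
```

View pics/w1.png

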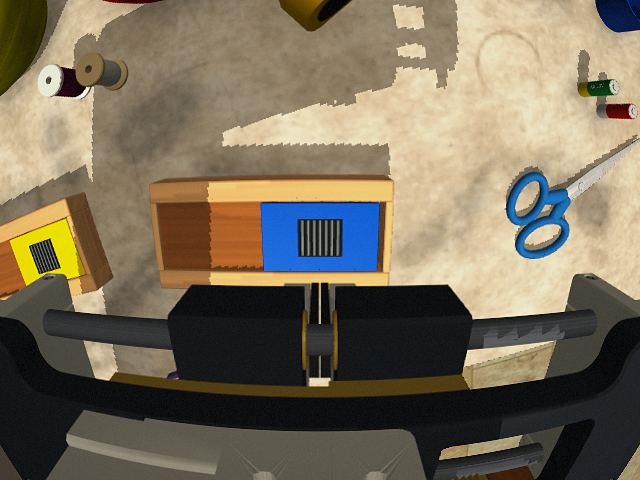

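The wrist view shows the blue patch at (320,238), about 4 mm from the TCP axis, and the rails run parallel to the image rows, so position and yaw are confirmed. Next I'll press and drag with force feedback.

```bash
python3 - <<'E'
from h import *
import cv2
u=np.array([np.cos(1.3866),np.sin(1.3866),0]);p=np.array([450,-156,45.])
bot.line_to(p,150);bot.pause(.2)
b=bot.read_state()["contact_force"]
F=lambda:bot.read_state()["contact_force"]-b
for _ in range(25):
    p[2]-=1;bot.line_to(p,15)
    f=F()
    if f[2]>12 or p[2]<31:break
print("press",p,bot.read_state()["tcp_pos"],f)
for i in range(11):
    p+=8.5*u
    f=F()[2]; p[2]+=np.clip((f-14)*.05,-.7,.7)
    bot.line_to(p,35)
    s=bot.read_state();g=F();print(round(s["t"],1),s["tcp_pos"].round(1),p[2].round(1),"F",g.round(1),"along",(g@u).round(1))
    if abs(g@u)>12: break
cv2.imwrite("pics/s2.png",cv2.resize(bot.camera("scene")[200:325,270:430,::-1],None,fx=4,fy=4))
E
```

```text
press [ 450. -156.   35.] [ 450.20346062 -156.21287729   36.13046462] [-3.82106961  0.51391026 17.14080015]
8.7 [ 451.8 -147.6   36.2] 35.2 F [-3.2  1.7 15.8] along 1.0
9.1 [ 453.3 -139.3   36.2] 35.2 F [-3.3  1.8 13.7] along 1.1
9.5 [ 454.9 -130.9   36.1] 35.2 F [-2.8  1.9 14. ] along 1.4
9.9 [ 456.4 -122.5   36.2] 35.2 F [-4.5  1.5 15. ] along 0.6
10.2 [ 458.  -114.1   36.2] 35.3 F [-2.   1.9 13.8] along 1.5
10.6 [ 459.5 -105.8   36.2] 35.3 F [-4.3  1.4 14.1] along 0.5
11.0 [461.1 -97.4  36.2] 35.3 F [-3.6  0.9 13.4] along 0.2
11.4 [462.7 -89.   36.2] 35.3 F [-2.6  2.2 14.6] along 1.7
11.8 [464.2 -80.7  36.2] 35.3 F [-4.4  1.8 13.7] along 1.0
12.2 [465.7 -72.8  36.2] 35.3 F [-2.8 -2.5 13.3] along -3.0
12.6 [467.  -65.1  36.1] 35.2 F [-2.2 -7.  13.5] along -7.3
```

View pics/s2.png

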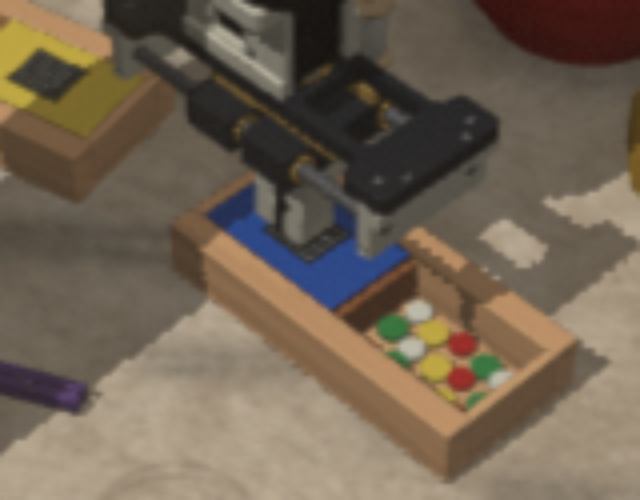

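The lid followed and reached its stop: the along-channel force rose and the buttons are uncovered. I'll lift off and check.

```bash
python3 - <<'E'
from h import *
import cv2
p=bot.read_state()["tcp_pos"].copy();p[2]=60;bot.line_to(p,60)
p[2]=170;bot.line_to(p,200);bot.line_to([400,-110,190],200);bot.pause(.2)
s=bot.read_state();print(s["t"],s["tcp_pos"],s["contact_force"])
cv2.imwrite("pics/w3.png",bot.camera("wrist")[:,:,::-1])
E
```

```text
14.6833 [ 400.21128226 -109.7862071   189.47338708] [-0.3037448  -0.42918548  0.66396423]
```

View pics/w3.png

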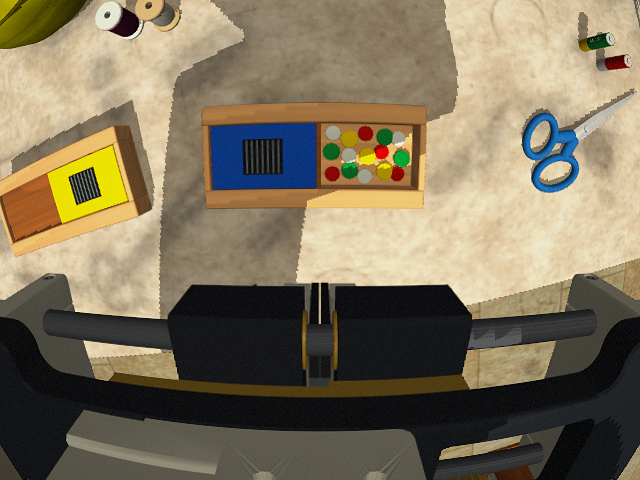

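The blue lid sits flush against the left end (210–317 px) with the compartment open, and the yellow lid is still shut.

```bash
python3 -c "
from plant import bot
print(bot.close_job())"
```

```text
the job is handed in; nothing more can be done
None
```

The blue lid is open to its stop with the buttons uncovered, the yellow lid was not touched, the arm is clear of everything, and the job is handed in; the judge's verdict was not returned.

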